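# Roll the battery cell onto the gantry's pick-up line and start the cycle

### The arm

A 6-joint arm with a two-finger parallel gripper is mounted at the origin on the work surface. World frame = base frame: x ahead of the robot, y to its left, z up, the work surface at z = 0. Lengths are in m, angles in degrees, forces in N, time in s.
With the tool pointing down it reaches from about 0.375 to 0.75 m from the base axis. Payload 9 kg.
Tool frame: the origin (TCP) lies where the fingers leave the gripper's body, on its centre line; the fingertips stand 73 mm ahead of it and the grasp point (between the pads) lies 54 mm ahead of it (robot.tip_reach is the distance from the TCP to the fingertips, in m); z points along the fingers, y is the direction in which the jaws open and shut (so a half turn about z gives the same grasp; the last joint's range is limited). The gripper opens to 85 mm and grips with 20 to 120 N. Pads are 22 mm wide; open, the fingers measure 114 mm over their backs; the gripper's body (76 mm by 85 mm) begins 54 mm behind the grasp point. The pads swing forward as they close: fully open they stand 13 mm farther back than shut.
Start: joints at [-87.645, 5.964, 5.575, 89.605, 0, 77.527], TCP at [0.154, -0.58, 0.304] pointing down, gripper open.
Joint ranges: [-171.21, 171.21], [-48.23, 106.86], [-62.78, 66.21], [-105.2, 120.99], [-86.42, 89.51], [-180, 180]. Speed limits (degrees/s): [127.2, 127.2, 147.25, 180, 180, 180].

### API

Orientations are given as [roll, pitch, yaw] about the fixed x, y, z axes, in that order (R = Rz(yaw) Ry(pitch) Rx(roll)).
In Python, from plant import robot gives the robot as it stands. Calls block until the motion is done:
- robot.move_pose(position, orientation): joint-space move of the TCP to a pose.
- robot.line_to(position, vel=0.15, rotation=None, guard=None): straight line of the TCP; rotation=None keeps the orientation; vel is the mean speed in m/s. With guard (N) it stops when the force on the tool has changed by that much, and returns True; else False.
- robot.goto_joints(angles): joint-space move.
- robot.set_gripper(opening): finger opening in m; the grip force is fixed at half the most; returns when the fingers have stopped.
- robot.pause(seconds).
- robot.ik(position, orientation): joint angles nearest the present ones, or None.
- robot.observe(): the state.
- robot.grab_frame(name): name is "side" or "top" or "wrist"; returns the picture (480x640x3 uint8, blue, green, red); there is no depth.
- robot.get_calibration(name): a dict with "vertical_fov" (degrees; the focal length in pixels is half the picture's height over the tangent of half this angle, whatever the lens; pixels are square), "cx", "cy" (the principal point, pixels), "k1" (the pictures are not rectified: a ray, as slopes to the right and down, at radius r is drawn at 1 + k1 r^2 times it, then the intrinsics apply), "rvec" (rotation vector, rad) and "tvec" (3), from world to camera coordinates, as OpenCV has them. Camera axes: x right, y down, z forward; pixel columns grow to the right and rows downward; lengths in m; the calibration is good to about 2 mm. A picture is of the moment at which its call begins: read the wrist's pose just before it. get_calibration takes no time and is no camera call; for the wrist camera it gives the pose at the moment of the call.
A pose or a line that the arm cannot do raises robot.IKError and nothing moves.
- robot.job_done(): hands the job in, once; it reports no verdict.
The state is a dict: "time": time; "q": joint angles; "qvel": joint speeds; "joint_torque": joint torques, N m; "tool_pos": TCP position; "tcp_rot": TCP orientation; "ft_force": force on the tool from outside, world axes, zero at the start; "torque": the same for the moment, N m; "gripper_width": finger opening in m.
Only numpy, scipy, OpenCV 4.12 (cv2) and the standard library are available. Lean on these libraries where they do the work, as an engineer would, in place of code of your own. Each camera call takes 0.05 s, during which the arm holds its last target. There are 200 camera calls.

### The job

With a fingertip on its top, gently roll the blue battery cell that lies on the yellow mat until it lies along the black pick-up line, centred over it; then, with the cell let go, press the green start button fully down to call the gantry, and let it come up again. Roll the cell from above: do not shove it from the side, slide it along or pick it up, and leave the other parts and the red emergency stop alone.

Things in the scene. Friction and masses are not known exactly. Their poses are not given: they have to be found in the camera images.
- cell: blue cylinder with steel ends and a white label along one side, 32 mm across, 140 mm long, 0.28 kg, lying on the mat 65 to 100 mm from the line, on either side of it, nearly parallel to it. Origin in the middle of its axis; own x along the axis; y and z turn as it rolls. The mat keeps it from running on by more than a few mm. A tip pressed on its top rolls it at half the tip's speed
- mat: yellow mat, 280 mm (own x) by 360 mm (own y), 2 mm thick, fixed to the table. Origin in the middle of its underside, z up. The black pick-up line, 4 mm wide and 264 mm long, runs along the mat's own x through its middle (own y = 0); its ends show beyond both ends of a cell lying on it
- start (a joint): green start button, 30 mm across, spring-loaded, fully down takes about 5 N: 0 is up, 0.006 m is fully down
- start_top (a point): middle of the green button's top face (72 mm above the table when up). The button points up, on the grey control station beside the mat; the station is 86 by 165 mm and 54 mm high, and the button's steel collar, 46 mm across, stands 6 mm below the top of the button
- estop (a joint): red emergency-stop button on the same station, 0 is up, 0.006 m is down; to be left alone
- estop_top (a point): middle of the red button's top face, 82 mm from the middle of the green one, same height; the button is 40 mm across in a yellow collar
- spacer: bystander on the mat, on the other side of the line from the cell: flat black plastic spacer with two round holes, 82 x 42 x 12 mm. Origin in the middle of its underside
- busbar: bystander on a corner of the mat: flat copper bar 65 x 22 x 4 mm. Origin in the middle of its underside
- spare0: bystander: an identical cell standing upright on the table to the left of the mat, 140 mm tall. Origin in the middle of its foot
- spare1: bystander: another identical cell standing upright, farther from the robot. Origin in the middle of its foot
- jar: bystander: squat jar, 56 mm across, 60 mm tall, between the two standing cells. Origin in the middle of its foot
- driver: bystander: screwdriver, 190 mm long, lying on the table to the right of the mat
There are look-alikes about, which are no part of the job. Leave any brown look-alike of the part that bears start alone.

How it is judged (in metres and radians):
On the way, in this order (a step that is already met when the one before it is completed fails the run):
1. the cell has been turned well over by rolling (angle between cell's own z axis and vertical above 2.2 rad), for 0.02 s.
2. the cell rests along the line, let go (y of cell in the frame of mat between -0.007 and 0.007 m and angle between the x axis of cell and the x axis of mat, either way round below 0.12 rad and linear speed of cell below 0.02 m/s and contact force between the fingers and cell below 0.1 N), for 0.3 s.
3. the green start button is pressed fully down (value of joint start above 0.005 m), for 0.05 s.
At the end, for the whole second after the job is handed in: The cell lies still on the mat along the line: the middle of its axis within 7 mm of the line and within 50 mm of the line's middle, its axis within 0.12 rad (7 degrees) of the line's direction; the start button has been pressed after that and is up again (y of cell in the frame of mat between -0.007 and 0.007 m and x of cell in the frame of mat between -0.05 and 0.05 m and angle between the x axis of cell and the x axis of mat, either way round below 0.12 rad and z of cell in the frame of mat below 0.021 m and linear speed of cell below 0.02 m/s and value of joint start below 0.002 m); the robot touches nothing.
It fails at once if the cell is lifted off the mat (its axis more than 10 mm higher than when lying) (z of cell in the frame of mat above 0.028 m).
It fails at once if the cell is knocked about (faster than 0.3 m/s) (linear speed of cell above 0.3 m/s).
It fails at once if the cell is pressed harder than 45 N, or shoved from the side instead of rolled by its top (touched by fingers reaching down to its lower half) (contact force between the fingers and cell above 45 N or (contact force between the fingers and cell above 1 N and height (world z) of the grasp point below 0.038 m)).
It fails at once if the start button is pressed while the cell is not on the line, or the emergency stop is pressed at all ((value of joint start above 0.004 m and (y of cell in the frame of mat below -0.0075 m or y of cell in the frame of mat above 0.0075 m)) or value of joint estop above 0.003 m).
It fails at once if another part is moved by more than 15 mm (distance of any of spacer, busbar, spare0, spare1, jar, driver from where it was at the start of the episode above 0.015 m).
It also fails if it takes over 58 s, if anything falls off the work surface, if the arm or the gripper's body presses on something with over 40 N, if the wrist force passes 120 N, or if a joint passes its speed limit or range.

## Working session

There is one attempt and no reset: what is moved stays moved. The work goes in short steps, each a Python script; the robot and the scene stay as the last script left them, time stands still between calls to the robot, and variables do not carry over. Pictures are saved under pics/ and viewed, about 8 in all and at most 12, crops included, and the job is handed in when it is done.

```bash
mkdir -p pics; ls
cat > h.py <<'E'
import numpy as np, cv2
from plant import robot
def cast(cal,uv,z):
    f=240/np.tan(np.radians(cal["vertical_fov"])/2)
    K=np.array([[f,0,cal["cx"]],[0,f,cal["cy"]],[0,0,1]])
    p=cv2.undistortPoints(np.array(uv,float).reshape(-1,1,2),K,np.array([cal["k1"],0,0,0.]),None).reshape(-1,2)
    R=cv2.Rodrigues(np.array(cal["rvec"],float))[0]; t=np.array(cal["tvec"],float).ravel()
    c=-R.T@t; d=np.c_[p,np.ones(len(p))]@R
    return c+d*((z-c[2])/d[:,2])[:,None]
def proj(cal,X):
    f=240/np.tan(np.radians(cal["vertical_fov"])/2)
    K=np.array([[f,0,cal["cx"]],[0,f,cal["cy"]],[0,0,1]])
    return cv2.projectPoints(np.array(X,float).reshape(-1,1,3),np.array(cal["rvec"],float),np.array(cal["tvec"],float),K,np.array([cal["k1"],0,0,0.]))[0].reshape(-1,2)
E
python3 - <<'E'
from h import *
o=robot.observe();print(o, robot.tip_reach)
for n in("top","side"):
    c=robot.get_calibration(n);print(n,c)
    cv2.imwrite(f"pics/{n}0.png",robot.grab_frame(n))
E
```

```text
pics
{'time': 0.0, 'q': array([-8.76457710e+01,  6.00087794e+00,  5.52595872e+00,  8.96047707e+01,
        3.84108225e-04,  7.75275301e+01]), 'qvel': array([-0.10606598, -0.071927  , -0.06123118, -0.02351708, -0.18790855,
       -0.09662758]), 'joint_torque': array([-1.02326940e-03, -5.56933916e+01,  5.03648329e+01,  1.69510965e-02,
       -4.53214552e-04,  7.03998950e-06]), 'tool_pos': array([ 0.15354654, -0.57976748,  0.3030886 ]), 'tcp_rot': array([-1.79922274e+02, -1.75857052e-02,  1.48266867e+01]), 'ft_force': array([-0.82214   , -0.98967901,  0.57449166]), 'torque': array([ 0.02181459, -0.0315566 ,  0.00680222]), 'gripper_width': 0.08535155156576198} 0.0726
top {'vertical_fov': 56.03985060678769, 'cx': 320.65304982378325, 'cy': 238.25336491808702, 'k1': -0.01903361086857337, 'rvec': array([ 2.11342247, -2.11235995,  0.19410963]), 'tvec': array([0.02078751, 0.55761835, 0.89976323])}
side {'vertical_fov': 45.71294639878187, 'cx': 317.9772574805782, 'cy': 241.6399044965819, 'k1': -0.1663963292145137, 'rvec': array([ 0.53476304, -2.65477772,  1.24590252]), 'tvec': array([0.52255993, 0.16735334, 1.20821028])}
```

View pics/top0.png

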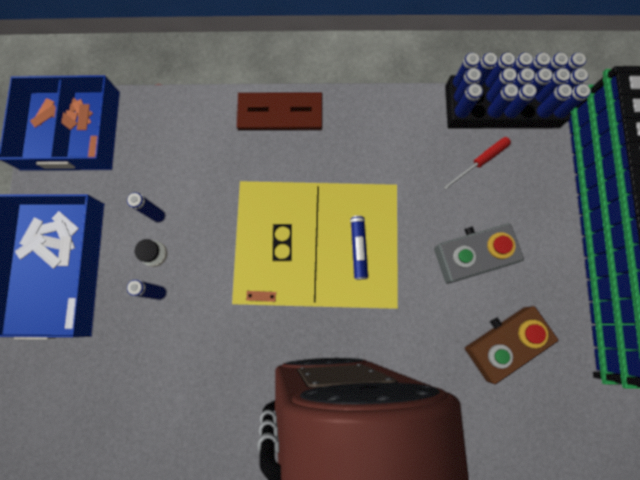

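View pics/side0.png

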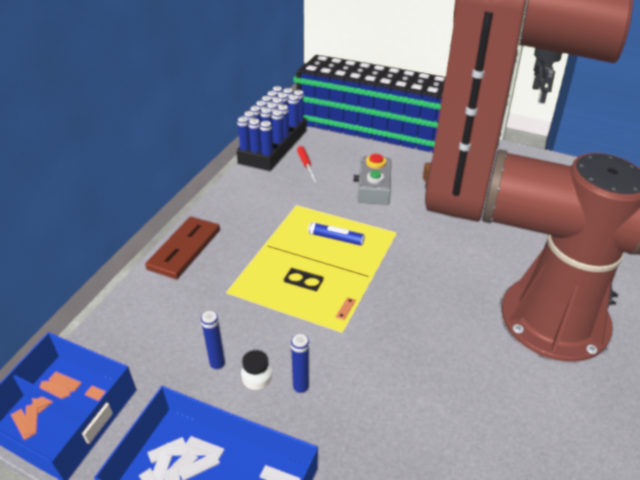

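The top view shows the mat with corners at about (240,182), (397,184), (397,307) and (233,303). The line runs (318,187)–(316,301) and the cell (357,217)–(362,278), on the −y side. On the grey station, green is at (465,256) and red at (502,245). The brown station at (510,345) is the look-alike. Next I'll measure these.

```bash
cat >> h.py <<'E'
def big(m,n=1):
    c,_=cv2.findContours(m.astype(np.uint8),cv2.RETR_EXTERNAL,cv2.CHAIN_APPROX_NONE)
    return sorted(c,key=cv2.contourArea,reverse=True)[:n]
def measure(n,im,cal):
    """mat-frame axes from mat outline; cell axis from hole in yellow; returns world pts"""
    h=cv2.cvtColor(im,cv2.COLOR_BGR2HSV)
    yel=cv2.inRange(h,(22,110,90),(38,255,255))
    return h,yel
E
python3 - <<'E'
from h import *
im=cv2.imread("pics/top0.png");cal=robot.get_calibration("top")
h,yel=measure("top",im,cal)
c=big(cv2.morphologyEx(yel,cv2.MORPH_OPEN,np.ones((5,5)))>0)[0]
q=cv2.approxPolyDP(cv2.convexHull(c),6,True).reshape(-1,2);Q=cast(cal,q,.002);print(q.tolist(),Q.round(4).tolist())
print("sides",np.linalg.norm(Q-np.roll(Q,1,0),axis=1))
roi=np.zeros_like(yel);cv2.fillPoly(roi,[cv2.convexHull(c)],255);roi=cv2.erode(roi,np.ones((5,5)))
# line
g=im.max(2);dark=(g<90)&(roi>0)
ys,xs=np.nonzero(dark[:, 308:326]);xs=xs+308
ok=(ys>185)&(ys<303)
L=cast(cal,np.c_[xs[ok],ys[ok]],.002);p=np.polyfit(L[:,0],L[:,1],1);print("line y=a x+b",p,"x range",L[:,0].min(),L[:,0].max(),"rms",np.std(L[:,1]-np.polyval(p,L[:,0])))
# cell
cm=((yel==0)&(roi>0)); cm[:,:335]=0
k=big(cm)[0];r=cv2.minAreaRect(k);print("cell rect",r)
b=cv2.boxPoints(r);print(cast(cal,b,.018).round(4).tolist(),cast(cal,[r[0]],.018))
for nm,m,w in(("green",cv2.inRange(h,(45,90,50),(85,255,255)),(440,240,490,275)),("red",cv2.inRange(h,(0,150,90),(8,255,255)),(480,225,525,265))):
    mm=np.zeros_like(m);x0,y0,x1,y1=w;mm[y0:y1,x0:x1]=m[y0:y1,x0:x1]
    k=big(mm)[0];(u,v),rr=cv2.minEnclosingCircle(k);M=cv2.moments(k);uv=[M['m10']/M['m00'],M['m01']/M['m00']]
    print(nm,uv,rr,cast(cal,[uv,[u,v]],.072))
E
```

```text
[[240, 182], [396, 185], [396, 307], [233, 303]] [[0.7002, 0.2075, 0.002], [0.6921, -0.1504, 0.002], [0.416, -0.1419, 0.002], [0.4242, 0.2128, 0.002]]
sides [0.27600477 0.35798075 0.27623794 0.35476882]Traceback (most recent call last):
  File "<stdin>", line 12, in <module>
  File "h.py", line 6, in cast
    p=cv2.undistortPoints(np.array(uv,float).reshape(-1,1,2),K,np.array([cal["k1"],0,0,0.]),None).reshape(-1,2)
      ~~~~~~~~~~~~~~~~~~~^^^^^^^^^^^^^^^^^^^^^^^^^^^^^^^^^^^^^^^^^^^^^^^^^^^^^^^^^^^^^^^^^^^^^^^^
cv2.error: OpenCV(4.12.0) /io/opencv/modules/calib3d/src/undistort.dispatch.cpp:347: error: (-215:Assertion failed) CV_IS_MAT(_src) && CV_IS_MAT(_dst) && (_src->rows == 1 || _src->cols == 1) && (_dst->rows == 1 || _dst->cols == 1) && _src->cols + _src->rows - 1 == _dst->rows + _dst->cols - 1 && (CV_MAT_TYPE(_src->type) == CV_32FC2 || CV_MAT_TYPE(_src->type) == CV_64FC2) && (CV_MAT_TYPE(_dst->type) == CV_32FC2 || CV_MAT_TYPE(_dst->type) == CV_64FC2) in function 'cvUndistortPointsInternal'
```

Run:
```python
from h import *
im=cv2.imread("pics/top0.png");cal=robot.get_calibration("top")
h,yel=measure("top",im,cal)
g=255.-im[:,:,2]
uv=[]
for v in range(192,298):
    s=g[v,308:327]; s=np.clip(s-np.median(s)-8,0,None); uv.append([308+(s*np.arange(19)).sum()/s.sum(),v])
L=cast(cal,uv,.002);p=np.polyfit(L[:,0],L[:,1],1);print("line",p,"rms",np.std(L[:,1]-np.polyval(p,L[:,0])))
cm=(yel==0); w=np.zeros_like(cm);w[205:290,340:380]=1;cm&=w
k=big(cm)[0];r=cv2.minAreaRect(k);print("cell rect",r)
b=cv2.boxPoints(r);print(cast(cal,b,.018).round(4).tolist(),cast(cal,[r[0]],.018))
for nm,m,w in(("green",cv2.inRange(h,(45,90,50),(85,255,255)),(440,240,490,275)),("red",cv2.inRange(h,(0,150,90),(8,255,255)),(480,225,525,265))):
    mm=np.zeros_like(m);x0,y0,x1,y1=w;mm[y0:y1,x0:x1]=m[y0:y1,x0:x1]
    k=big(mm)[0];(u,v),rr=cv2.minEnclosingCircle(k)
    print(nm,u,v,rr,cast(cal,[[u,v]],.072))
```

```text
line [-0.02531146  0.04631624] rms 0.00017468150266031527
cell rect ((358.5862121582031, 246.9655303955078), (64.35933685302734, 14.21073055267334), 86.633544921875)
[[0.6169, -0.0427, 0.018], [0.6188, -0.0742, 0.018], [0.4759, -0.0799, 0.018], [0.474, -0.0493, 0.018]] [[ 0.54541086 -0.0615626   0.018     ]]
green 465.28570556640625 255.42857360839844 6.738666534423828 [[ 0.51795314 -0.27692392  0.072     ]]
red 502.5 244.5 9.192488670349121 [[ 0.54076244 -0.35530428  0.072     ]]
```

Checks agree: red–green distance is 81.6 mm and the cell measures 143×31 mm. The cell is 94 mm from the line and 0.07 rad askew. I'll hover over it and take a wrist picture.

Run:
```python
from h import *
robot.move_pose([.545,-.03,.28],[180,0,2.5]); robot.set_gripper(0)
o=robot.observe();print(o["time"],o["tool_pos"],o["tcp_rot"],o["gripper_width"],o["ft_force"],o["q"])
c=robot.get_calibration("wrist");im=robot.grab_frame("wrist");print(c);cv2.imwrite("pics/w1.png",im)
```

```text
3.2667 [ 0.5449919  -0.02995415  0.2799934 ] [-1.79997547e+02  1.53282488e-03  2.50432630e+00] 1.0396228596141533e-05 [ 0.01555664  0.5417581  -0.55065697] [-1.68824353e+01 -3.72515593e+00 -6.71697951e+00  8.70104365e+01
  1.80491213e-03  1.60613238e+02]
{'vertical_fov': 67.0487810058567, 'cx': 321.27270401290014, 'cy': 240.16032548898528, 'k1': 0.003337581191046054, 'rvec': array([-2.12060264,  2.0312255 ,  0.27476508]), 'tvec': array([-0.05304557,  0.4948309 ,  0.49894842])}
```

View pics/w1.png

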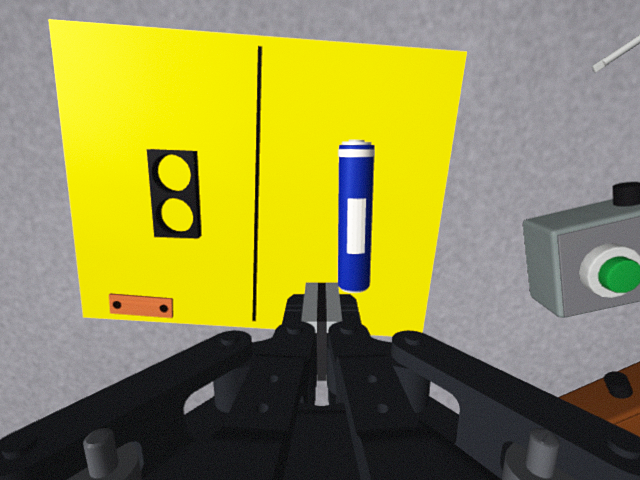

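The wrist view shows the line from (260,47) to (254,320), the cell from (356,140) to (354,291) with its near end just beside the tip, and the green button at (620,274). I'll measure by row edges.

```bash
cat >> h.py <<'E'
def wm(im,cal,vmax=272):
    """line (a,b): y=a x+b on the mat; cell axis fit at z=.018; offset cell-line at cell middle, angle"""
    h,yel=measure("",im,cal)
    n=cv2.connectedComponentsWithStats(((yel==0)).astype(np.uint8))
    lab=n[1];S=n[2]
    L=[];E=[]
    hull=cv2.convexHull(big(yel>0)[0]);roi=np.zeros_like(yel);cv2.fillPoly(roi,[hull],1)
    blue=cv2.morphologyEx((cv2.inRange(h,(100,120,40),(130,255,255))&(roi*255)),cv2.MORPH_OPEN,np.ones((3,3)))
    bx,by,bw,bh=cv2.boundingRect(big(blue)[0])
    A=[];mid=[]
    for v in range(by+12,min(by+bh-8,vmax)):
        r=np.nonzero(yel[v,bx-12:bx+bw+12]==0)[0]+bx-12
        r=r[(r>=bx-4)&(r<=bx+bw+3)]
        mid.append([r.min()-.5,v,r.max()+.5,v])
    mid=np.array(mid);l=cast(cal,mid[:,:2],.018);r=cast(cal,mid[:,2:],.018)
    m=(l+r)/2;pc=np.polyfit(m[:,0],m[:,1],1)
    top=cast(cal,[[bx+bw/2,by]],.018)[0]
    # line: narrow dark runs within roi, not cell
    for v in range(60,vmax):
        d=(im[v].max(1)<110)&(roi[v]>0)
        x=np.nonzero(np.diff(np.r_[0,d.astype(int),0]))[0].reshape(-1,2)
        for s,e in x:
            if 2<=e-s<=9: L.append([(s+e-1)/2,v])
    P=cast(cal,L,.002)
    cxy=np.c_[P[:,0],P[:,1]]
    # robust: keep near the median of y+.025x
    t=P[:,1]+.0253*P[:,0];k=abs(t-.0463)<.006;pl=np.polyfit(P[k,0],P[k,1],1)
    print("line",pl,k.sum(),"cell",pc,"width",np.median(l[:,1]-r[:,1]),"blue top x",top[0],"rows",by,by+bh)
    return pl,pc,top[0]
E
python3 - <<'E'
from h import *
im=cv2.imread("pics/w1.png");cal=robot.get_calibration("wrist")
pl,pc,xt=wm(im,cal)
print([(x,np.polyval(pc,x)-np.polyval(pl,x)) for x in(.5,.545,.6)],pc[0]-pl[0])
# mat edges
h,yel=measure("",im,cal);c=cv2.approxPolyDP(cv2.convexHull(big(yel>0)[0]),8,True).reshape(-1,2);print(c.tolist(),cast(cal,c,.002).round(4).tolist())
E
```

```text
line [-0.0252033   0.04761697] 212 cell [ 0.04578769 -0.08575572] width 0.03119852793577063 blue top x 0.5982346953985056 rows 157 291
[(0.5, np.float64(-0.09787718767766072)), (0.545, np.float64(-0.09468259317301617)), (0.6, np.float64(-0.0907780887784506))] 0.07099098899210116
[[48, 20], [466, 51], [422, 332], [83, 317]] [[0.6999, 0.2102, 0.002], [0.6915, -0.1495, 0.002], [0.4183, -0.143, 0.002], [0.4204, 0.2171, 0.002]]
```

```bash
cat >> h.py <<'E'
def stroke(c,ang,d,lead=.010,press=6,vel=.05,sink=.0003,dx=0.):
    """c: cell middle xy, ang: axis slope; roll cell by d (toward +y if d>0)"""
    u=np.array([-np.sin(ang),np.cos(ang)]);ax=np.array([np.cos(ang),np.sin(ang)])
    s=np.sign(d);p0=np.array(c)+ax*dx-u*s*min(lead,abs(d)/2); p1=p0+u*2*d; z=.122
    rot=[180,0,np.degrees(ang)]
    robot.line_to([*p0,.16],vel=.15,rotation=rot);robot.line_to([*p0,z],vel=.1)
    f0=robot.observe()["ft_force"]
    hit=robot.line_to([*p0,.100],vel=.015,guard=press)
    o=robot.observe();zc=o["tool_pos"][2];print("hit",hit,"tip z",zc-robot.tip_reach,"dF",o["ft_force"]-f0)
    if not hit or zc-robot.tip_reach<.028: robot.line_to([*p0,.16]);raise SystemExit("no contact at cell top")
    for k in(.5,1):
        robot.line_to([*(p0+(p1-p0)*k),zc-sink],vel=vel);o=robot.observe();print(" dF",(o["ft_force"]-f0).round(1),(o["tool_pos"][2]-robot.tip_reach).round(4))
    robot.line_to([*p1,.125],vel=.05)
def look(name,c=(.545,-.03)):
    robot.line_to([.545,-.03,.28],vel=.25,rotation=[180,0,2.5])
    cal=robot.get_calibration("wrist");im=robot.grab_frame("wrist");cv2.imwrite(f"pics/{name}.png",im)
    r=wm(im,cal);print("time",robot.observe()["time"],"off@.54",np.polyval(r[1],.54)-np.polyval(r[0],.54),"ang",r[1][0]-r[0][0]);return r
E
python3 - <<'E'
from h import *
stroke([.545,-.0608],.0458,.018,lead=.009)
look("w2")
E
```

```text
hit True tip z 0.03364699233279514 dF [-2.59847455  0.2971258   6.00768802]
 dF [-3.1  0.9  6.4] 0.0339
 dF [-1.8  2.1  5.8] 0.0335
line [-0.02522949  0.04764112] 212 cell [ 0.04426182 -0.06653181] width 0.03175442579056176 blue top x 0.5975313539673661 rows 156 291
time 8.225 off@.54 -0.07664762635745462 ang 0.06949130225628497
```

View pics/w2.png

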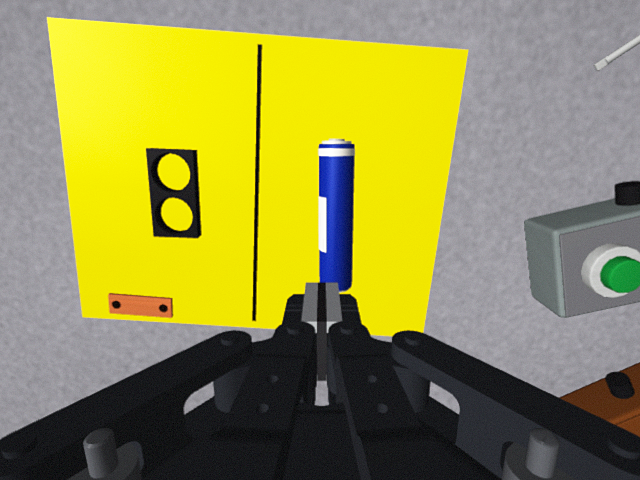

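The first stroke rolled the cell 18 mm (the label turned left) and kept its heading. It is now at about (337,215), with 76.6 mm to go. I'll do three more strokes and then look.

Run:
```python
from h import *
c=np.array([.5445,-.0424]);a=.0443;u=np.array([-np.sin(a),np.cos(a)])
for i in range(3):
    stroke(c,a,.0195); c=c+u*.0196
look("w3")
```

```text
hit True tip z 0.0335911310836666 dF [-2.2982599  -0.91274236  5.87663955]
 dF [-3.2 -0.3  7.2] 0.034
 dF [-2.6  0.6  4.3] 0.0333
hit True tip z 0.03357670104015349 dF [-2.10766268  0.44743354  5.55925225]
 dF [-5.2  0.3  7.2] 0.034
 dF [-3.2  2.1  2.5] 0.0333
hit True tip z 0.03358414043680885 dF [-1.20339357 -1.64366554  5.98343908]
 dF [-3.9 -1.2  5.8] 0.0339
 dF [-1.3 -1.1  2. ] 0.0333
line [-0.02613614  0.04819319] 136 cell [0.01535967 0.00816096] width 0.03352654812724279 blue top x 0.5950574932515993 rows 156 291
time 20.3833 off@.54 -0.01762449728445019 ang 0.0414958047921398
```

View pics/w3.png

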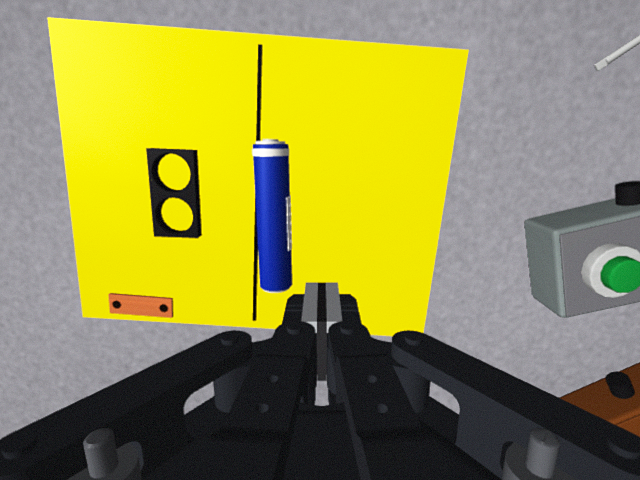

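The line touches the cell's left edge in the lower half and spoils that edge. I'll use the right edge plus half the width, with the earlier line fit, and make the last stroke.

```bash
cat >> h.py <<'E'
def redge(im,cal,vs=range(165,272)):
    h,yel=measure("",im,cal);R=[]
    for v in vs:
        x=300 if yel[v,300] else 330
        while yel[v,x]: x-=1
        R.append([x+.5,v])
    r=cast(cal,R,.018);p=np.polyfit(r[:,0],r[:,1],1);p[1]+=.0157;return p
E
python3 - <<'E'
from h import *
cal=robot.get_calibration("wrist");p=redge(cv2.imread("pics/w3.png"),cal);pl=np.array([-.0252,.04763])
off=np.polyval(p,.543)-np.polyval(pl,.543);print(p,off,p[0]-pl[0])
if -.025<off<-.012 and abs(p[0]-.04)<.03:
    stroke([.543,np.polyval(p,.543)],p[0],-off*.985)
    r=look("w4");cal=robot.get_calibration("wrist")
    p=redge(cv2.imread("pics/w4.png"),cal);print("redge",p,np.polyval(p,.543)-np.polyval(pl,.543),p[0]-pl[0])
E
```

```text
[ 0.04517107 -0.00868059] -0.018099101221739387 0.07037106532022883
hit True tip z 0.03369662007947885 dF [-1.38374412  0.36931599  5.91459977]
 dF [-3.1  1.1  7.7] 0.0339
 dF [-1.7  2.2  5.4] 0.0336
line [-0.0021382   0.03254228] 87 cell [0.04597548 0.00891157] width 0.03189765762987249 blue top x 0.5943121152620289 rows 156 291
time 25.3417 off@.54 0.002350678315673191 ang 0.04811368279511092
redge [0.04648664 0.00860714] -9.701108310428141e-05 0.07168663927700088
```

View pics/w4.png

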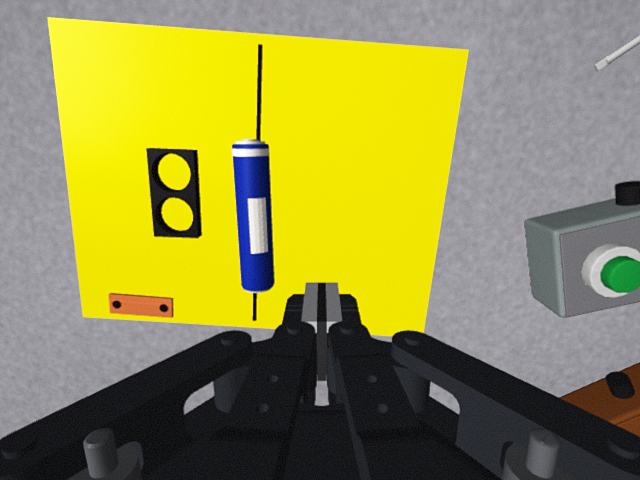

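The cell lies over the line. By both edges its axis is at y = 0.0339 at x = 0.543, and the line is at 0.0339 there. The angle is 0.07 rad. The line fit printed in this run is corrupted by the cell covering the line, so I ignore it. Next I cross-check the green button and press it.

Run:
```python
from h import *
cal=robot.get_calibration("wrist");im=cv2.imread("pics/w4.png");h=cv2.cvtColor(im,cv2.COLOR_BGR2HSV)
m=cv2.inRange(h,(45,90,50),(85,255,255));k=big(m)[0];print(cv2.boundingRect(k),cast(cal,[np.mean(k.reshape(-1,2),0)],.070))
p=np.array([.518,-.277])
robot.line_to([*p,.28],vel=.25)
cal=robot.get_calibration("wrist");im=robot.grab_frame("wrist");cv2.imwrite("pics/w5.png",im)
h=cv2.cvtColor(im,cv2.COLOR_BGR2HSV);k=big(cv2.inRange(h,(45,90,50),(85,255,255)))[0];print(cv2.boundingRect(k),cast(cal,[np.mean(k.reshape(-1,2),0)],.072),robot.observe()["time"])
```

```text
(601, 256, 39, 37) [[ 0.51560436 -0.27501802  0.07      ]]
(579, 188, 61, 227) [[ 0.46449816 -0.52322048  0.072     ]] 26.5333
```

View pics/w5.png

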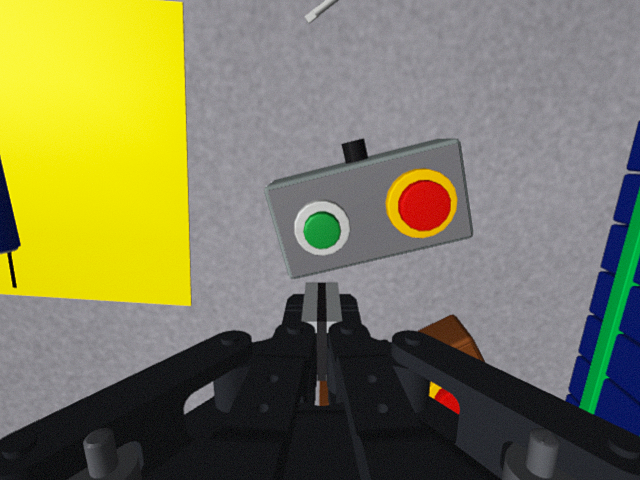

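The tool is over the grey station, with green at (322,230) and red at (425,205). The mask had picked the green strip at the right. I'll recompute and press.

Run:
```python
from h import *
cal=robot.get_calibration("wrist");P=cast(cal,[[322,230]],.072)[0];print("green",P)
p=np.array([.518,-.277])
assert np.linalg.norm(P[:2]-p)<.008
p=(p+P[:2])/2
T=robot.tip_reach
robot.line_to([*p,.09+T],vel=.2);f0=robot.observe()["ft_force"]
hit=robot.line_to([*p,.0645+T],vel=.02,guard=14)
robot.pause(.3);o=robot.observe();print(hit,"tip",o["tool_pos"][2]-T,"dF",o["ft_force"]-f0,o["time"])
```

```text
green [ 0.51630224 -0.2760444   0.072     ]
True tip 0.07001335792410002 dF [-1.19920035  2.40935347  7.46556619] 28.5333
```

Run:
```python
from h import *
T=robot.tip_reach;o=robot.observe();p=o["tool_pos"][:2]
for z in(.069,.068,.067,.066,.0655,.065):
    hit=robot.line_to([*p,z+T],vel=.01,guard=15);o=robot.observe();print(hit,z,o["tool_pos"][2]-T,o["ft_force"].round(1),o["tcp_rot"].round(2))
    if hit or o["ft_force"][2]>22:break
robot.pause(.2);o=robot.observe();print(o["time"],o["tool_pos"]-[0,0,T],o["ft_force"])
```

```text
False 0.069 0.06998846241465995 [-3.7  3.   9.4] [-1.8e+02  3.0e-02  2.5e+00]
False 0.068 0.06987027997375966 [-6.2  4.  17.2] [1.7998e+02 2.0000e-02 2.5100e+00]
False 0.067 0.0697303808503679 [-9.4  6.1 24.8] [179.96   0.     2.51]
29.4833 [ 0.51724181 -0.27658799  0.06973453] [-9.44401896  5.61950171 23.50579505]
```

A hard stop at 70 mm with 24 N is not what a 5 N button should give. I'll look before pressing more.

Run:
```python
from h import *
s=robot.grab_frame("side");t=robot.grab_frame("top");w=robot.grab_frame("wrist")
a=cv2.resize(s[110:230,320:460],(466,400));b=cv2.resize(w[160:340,220:480],(577,400))
v=np.hstack([cv2.resize(a,(380,326)),cv2.resize(b,(410,326))]);cv2.imwrite("pics/c1.png",v)
```

```text
(no output)
```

View pics/c1.png

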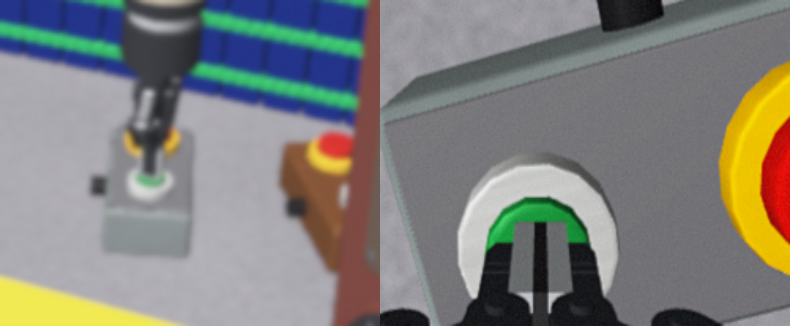

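The tip sits on the green button, about 3 mm toward the robot side of centre, and touches nothing else visible. I'll raise in small steps and read the force profile to tell spring travel from a hard stop.

Run:
```python
from h import *
T=robot.tip_reach;o=robot.observe();p=[.5172,-.2765]
print(o["torque"],o["ft_force"])
for z in(.068,.069,.070,.071,.072,.073,.074,.075,.076,.077,.078,.080):
    robot.line_to([*p,z+T],vel=.02);robot.pause(.1);o=robot.observe();print(z,(o["tool_pos"]-[0,0,T]).round(4),o["ft_force"].round(1),o["torque"].round(2))
print(o["time"])
```

```text
[1.41153573 1.96656062 0.0237903 ] [-9.27582065  7.21158006 24.13928231]
0.068 [ 0.5173 -0.2766  0.0699] [-7.3  4.6 17.1] [1.03 1.43 0.01]
0.069 [ 0.5172 -0.2765  0.07  ] [-3.7  2.7 10.6] [0.59 0.84 0.06]
0.07 [ 0.5172 -0.2765  0.0701] [-1.4  0.9  4.3] [ 0.24  0.45 -0.05]
0.071 [ 0.5172 -0.2765  0.071 ] [-1.9  0.3  4.9] [ 0.06  0.4  -0.01]
0.072 [ 0.5172 -0.2765  0.072 ] [-2.2  1.2  3. ] [0.07 0.37 0.03]
0.073 [ 0.5172 -0.2765  0.073 ] [-1.9  0.3  3.4] [-0.03  0.32 -0.04]
0.074 [ 0.5172 -0.2765  0.0739] [-0.9 -0.8  3.4] [-0.05  0.28 -0.01]
0.075 [ 0.5172 -0.2765  0.075 ] [-1.6 -1.2  1.5] [-0.15  0.22  0.03]
0.076 [ 0.5173 -0.2765  0.076 ] [-0.  -0.6  1.7] [-0.09  0.01 -0.03]
0.077 [ 0.5171 -0.2764  0.0768] [-0.9 -1.1  0.1] [-0.01  0.02  0.06]
0.078 [ 0.5172 -0.2765  0.078 ] [ 0.1 -1.   0.2] [-0.   -0.   -0.04]
0.08 [ 0.5172 -0.2765  0.0801] [-0.1 -0.1  0.8] [-0.    0.03  0.02]
33.8333
```

The force profile settles it. The spring runs from 76 to 70 mm, which is 6 mm of travel up to about 5 N, then a hard stop, so the button was fully down. It came back up with the tip. I'll retreat and make a last check.

Run:
```python
from h import *
robot.line_to([.518,-.277,.28],vel=.2)
r=look("w6");cal=robot.get_calibration("wrist");im=cv2.imread("pics/w6.png")
p=redge(im,cal);pl=np.array([-.0252,.04763]);print("off",np.polyval(p,.543)-np.polyval(pl,.543),"two-edge",np.polyval(r[1],.543)-np.polyval(pl,.543),p[0]-pl[0])
print(robot.observe()["ft_force"])
```

```text
line [-0.00643505  0.03535877] 87 cell [0.046345   0.00871078] width 0.031950120916546074 blue top x 0.5940501794433897 rows 157 291
time 35.8083 off@.54 0.0018532346336491562 ang 0.05278005058561215
off -0.0006616333769225435 two-edge -7.028348256825356e-05 0.07101475057484413
[ 0.47434863 -0.02794563 -0.70096007]
```

View pics/w6.png

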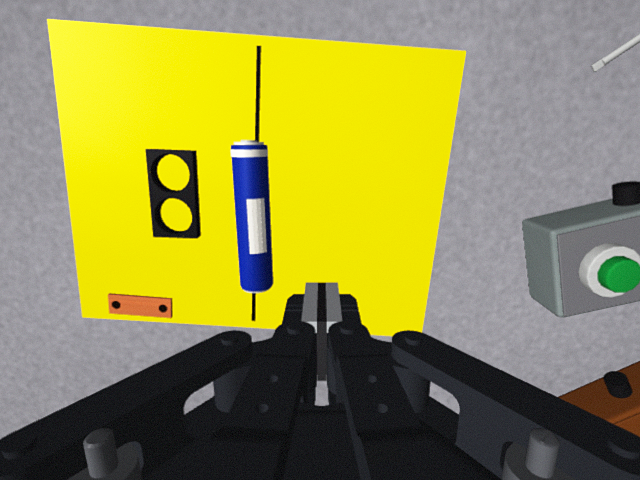

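The cell is unmoved over the line, at (251,215), the button is up again at (619,274), and the spacer and busbar are where they were. I'm handing in.

```bash
python3 -c "
from plant import robot
robot.job_done()"
```

```text
the job is handed in; nothing more can be done
```

I rolled the cell onto the pick-up line in five strokes with the closed fingertips on its top, about 6 N each and 95 mm in all. I then let go, pressed the green button to its stop, let it come up and handed the job in at about 36 s; no verdict is reported.

**Cell:** In the last check its axis was within 1 mm of the line, about 0.07 rad off the line's direction (limit 0.12). It lay about 15 mm from the line's middle (limit 50 mm). I did not measure the angle it turned through. The label was seen turning, and 95 mm of rolling is nearly a full turn.

**Button:** The force readings showed 6 mm of spring travel up to about 5 N, then a hard stop, so it went fully down. It looked up again in the last picture.

**Other parts:** The arm touched nothing at the end, and the spacer and busbar had not moved. I did not recheck the jar, the spare cells or the screwdriver, but the arm kept clear of them.

**Checks that disagreed:**
- **Button height:** By the fingertip reckoning, the button's top was at 76 mm, against 72 mm stated. Because of this I pushed to about 24 N against its stop before the force profile cleared it up.
- **Line fit:** The line fit from the last two measurements was spoiled by the cell covering the line, so I used the earlier, clean fit.

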